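Unload the bonding jig

ROBOT

A 6-joint arm with a two-finger parallel gripper is mounted at the origin on a cart in front of the work surface, level with it; the furniture and walls round the work are solid. World frame = base frame: x ahead of the robot, y to its left, z up, the work surface at z = 0. Lengths are in m, angles in rad, forces in N, time in s.
With the tool pointing down it reaches from about 0.25 to 0.725 m from the base axis. Payload 4 kg.
Tool frame: the origin (TCP) lies on the centre line of the jaws, within the pads' length; the fingertips stand 22 mm ahead of it and the grasp point (between the pads) lies 3 mm ahead of it; z points along the fingers, y is the line along which they close (so a half turn about z gives the same grasp; the last joint's range is limited). The gripper opens to 85 mm and grips with 20 to 120 N. Pads are 22 mm wide; open, the fingers measure 114 mm over their backs; the gripper's body (76 mm by 85 mm) begins 54 mm behind the grasp point. The pads swing forward as they close: fully open they stand 13 mm farther back than shut.
Start: joints at [-1.182, 0.241, 0.005, 1.335, 0, 1.571], TCP at [0.19, -0.463, 0.253] pointing down, gripper open.
Joint ranges: [-2.72, 2.72], [-1.05, 1.87], [-1.09, 1.28], [-1.99, 2.15], [-1.42, 1.44], [-3.14, 3.14]. Speed limits (rad/s): [2.79, 2.79, 3.14, 3.14, 3.14, 3.14].

INTERFACE

Orientations are given as a unit quaternion [x, y, z, w].
In Python, from workcell import bot gives the robot as it stands.
- The arm moves only by the shell command python3 -m inch 'ROWS'. ROWS is JSON, one flat list of numbers, 7 for each row, row after row: the shift along the world's x, y, z in mm, then the turn, a rotation vector about the world's x, y, z in rad, then the opening in per cent of the stroke, from 0 (shut) to 100 (fully open). A call has 1 to 8 rows; each row is the pose to reach, as a shift and turn from the pose commanded when the call began; what a row does not reach only later rows make up. A row lasts 1/12 s, in which the tool goes at most 41.7 mm and 7.16 degrees, less where a joint would pass 70% of its speed; a pose out of reach is approached as far as the arm can. A call with a gripper value outside its range is refused whole. The fingers move at their own pace and stop on an object; the grip force is fixed at half the most. Time passes only in rows, so rows that repeat a pose let the fingers close. It gives the time, the measured TCP pose, the force, the opening and the grip force at its end, in the units of the state.
- bot.get_obs(): the state, without advancing time (a new reading comes with each control period).
- bot.camera(name): name is "side" or "top" or "wrist"; returns the picture (480x640x3 uint8, blue, green, red); there is no depth.
- bot.camera_info(name): a dict with "intrinsics" (3x3 intrinsics, pixels), "camera_from_world" (4x4, takes a point from world to camera coordinates); the wrist camera has in their place "hand_eye" (4x4, takes a point from camera to tool coordinates, whose origin is the TCP and whose axes are the flange's). Camera axes: x right, y down, z forward; pixel columns grow to the right and rows downward; lengths in m; the calibration is good to about 2 mm. A picture is of the moment at which its call begins: read the wrist's pose just before it. camera_info takes no time and is no camera call.
- bot.job_done(): hands the job in; it is judged then, once.
Trained networks look in the newest picture that a camera, given by its name, has taken for a name from the list of things; names that differ only in an ending like _2 or _b are one class to them, and where a whole thing is asked for, a point or a joint stands for the part that bears it (a point fixed in the world has none). Each returns a list of dicts, best first, with "confidence" (0 to 1); they miss things now and then, are a little off and sometimes report something else, mostly with a low value. They report only what shows in the picture. A call takes as long as a camera call.
- bot.silhouettes(camera, target): "mask" (480x640 bool, what is visible of it) and "uv" ([column, row] in pixels, amid what is visible of it).
- bot.spot_point(camera, target): "uv" ([column, row] in pixels: a listed point, or the origin of a listed thing).
The state is a dict: "clock": time; "joint_pos": joint angles; "joint_vel": joint speeds; "tau": joint torques, N m; "eef_pos": TCP position; "tool_rot": TCP orientation; "ft_force": force on the tool from outside, world axes, zero at the start; "ft_torque": the same for the moment, N m; "grip_width": finger opening in m; "grasp_force": force on a finger pad.
Only numpy, scipy, OpenCV 4.12 (cv2) and the standard library are available. Lean on these libraries where they do the work, as an engineer would, in place of code of your own. Each camera call takes 0.05 s, during which the arm holds its last target. There are 200 camera calls.

TASK

The glue in the black portable drive has cured, so unload the bonding jig from the top down, one piece at a time: seat each ring weight flat on its own round rest, the one whose peg suits its bore, park the press plate pad down, centred and square across the two rails of its stand between the end lips, then lay the drive flat and square in the low tray. Carry everything level and leave the small white tin where it stands.

Things in the scene. Friction and masses are not known exactly. Their poses are not given: they have to be found in the camera images.
- jig: Bonding jig, fixed: steel bed 168 x 78 mm (x, y), top at z = 12 mm, an upright 8 mm dowel at each end (x = +-72 mm, tops at 46 mm) and four small side stops (|x| = 45 to 59, |y| = 33 to 38 mm, tops at 20 mm). Holds the stack, from the bottom: drive, press plate, large weight, small weight. Origin: centre of underside; x along its length, z up.
- weight_small: Small steel ring weight, outside diameter 50 mm, bore 20 mm, 22 mm high, 0.22 to 0.31 kg; at the start on top of the stack, its bore loosely round the thin upper part of the press plate's post. Origin: centre of its underside; z along its axis, up.
- weight_large: Large steel ring weight, outside diameter 66 mm, bore 30 mm, 26 mm high, 0.44 to 0.6 kg; at the start lying on the press plate, its bore loosely round the thick lower part of the post. Origin: centre of its underside; z along its axis, up.
- press_plate: Aluminium plate 150 x 46 x 8 mm, 0.25 kg, rubber pad 100 x 40 x 3 mm beneath; central steel post to lift by, 24 mm thick up to z = 36, then 14 mm thick up to z = 73 mm. An open slot in each short end fits loosely over a jig dowel (dowels reach 2 mm above the plate). Origin: centre of pad's underside; x along length, z up; plate from z = 3 to 11 mm. Either way round will do.
- drive: Black portable drive in a hard case, 126 x 60 mm (x, y) and 21 mm high, 0.11 to 0.21 kg, lying on the jig's bed between dowels and stops, under the press plate, which is narrower; its long sides are clear between the stops. Origin: centre of its underside; x along its length, z up. Either way round will do.
- rest_large: Rest for the large weight, fixed: round grey base, diameter 76 mm, 8 mm high, with a tapered steel peg in its centre, 22 mm diameter at the base, 9 mm at the tip, tip at z = 26 mm. Origin: centre of its underside; a seated weight's origin is 8 mm above it.
- rest_small: Rest for the small weight, fixed: round grey base, diameter 58 mm, 8 mm high, with a tapered steel peg in its centre, 12 mm diameter at the base, 5 mm at the tip, tip at z = 23 mm. Origin: centre of its underside; a seated weight's origin is 8 mm above it.
- plate_stand: Parking stand for the press plate, fixed: grey base 176 x 70 mm, two cross rails at x = +-66 mm (12 mm wide, tops at z = 18 mm) and a lip across each end (inner faces at x = +-84, tops at z = 27 mm). The plate's bare ends lie on the rails, its pad hangs free between: parked, the plate's origin is 15 mm above the stand's. Origin: centre of underside; x along its length.
- job_tray: Low grey tray for the drive, fixed: 152 x 86 mm (x, y) outside, 146 x 80 mm inside, ribbed floor at z = 3 mm, rim at z = 8 mm; the rim is open for 72 mm in the middle of each long side (room for fingers). Origin: centre of its underside; x along its length.
- flux_tin: Small white round tin with lid, diameter 44 mm, 20 mm high, standing on the bench; a bystander. Origin: centre of its underside.

How it is judged:
By the outcome, as a careful person would: the job done as asked, in the order asked, and still so for the second after the job is handed in, with the robot touching nothing.
It also fails if it takes over 125 s, if anything falls off the work surface, if the arm or the gripper's body presses on something with over 40 N, if the wrist force passes 120 N, or if a joint passes its speed limit or range.

## Working session

There is one attempt and no reset: what is moved stays moved. The work goes in short steps, Python scripts to look and compute and a shell command to move; the robot and the scene stay as the last step left them, time stands still between calls to the robot, and variables do not carry over. Pictures are saved under pics/ and viewed, at most 18 in all, crops included, and the job is handed in when it is done.

```bash
ls; mkdir -p pics; cat > h.py <<'E'
import numpy as np, cv2
from workcell import bot
from scipy.spatial.transform import Rotation as R
def cam(name):
    i=bot.camera_info(name); K=np.array(i["intrinsics"])
    if "camera_from_world" in i: T=np.array(i["camera_from_world"])
    else:
        o=bot.get_obs(); W=np.eye(4); W[:3,:3]=R.from_quat(o["tool_rot"]).as_matrix(); W[:3,3]=o["eef_pos"]
        T=np.linalg.inv(W@np.array(i["hand_eye"]))
    return K,T
def unproj(K,T,uv,z):
    d=T[:3,:3].T@np.linalg.solve(K,np.array([uv[0],uv[1],1.])); c=-T[:3,:3].T@T[:3,3]
    return c+d*(z-c[2])/d[2]
def proj(K,T,p):
    q=K@(T[:3,:3]@np.array(p)+T[:3,3]); return q[:2]/q[2]
def maskpts(K,T,m,z):
    c=max(cv2.findContours(m.astype(np.uint8),cv2.RETR_EXTERNAL,cv2.CHAIN_APPROX_NONE)[0],key=cv2.contourArea)[:,0]
    return np.array([unproj(K,T,p,z)[:2] for p in c])*1000
def rect(K,T,m,z): return cv2.minAreaRect(maskpts(K,T,m,z).astype(np.float32))
E
python3 - <<'E'
from h import *
print(bot.get_obs())
for n in("top","side","wrist"):
    cv2.imwrite(f"pics/{n}0.png",bot.camera(n))
    i=bot.camera_info(n);print(n,{k:np.round(v,4).tolist() if not isinstance(v,str) else v for k,v in i.items()})
K,T=cam("top")
for n,z in dict(jig=.012,weight_small=.091,weight_large=.069,press_plate=.044,drive=.033,rest_large=.008,rest_small=.008,plate_stand=.0,job_tray=.008,flux_tin=.02).items():
    for s in bot.silhouettes("top",n)[:2]:
        print(n,round(s["confidence"],2),np.round(s["uv"]),int(s["mask"].sum()),[np.round(a,2) for a in rect(K,T,s["mask"],z)])
E
```

```text
pics
{'clock': 0.0, 'joint_pos': array([-1.18200884e+00,  2.41443729e-01,  3.69478025e-03,  1.33520768e+00,
        1.60319954e-05,  1.57080671e+00]), 'joint_vel': array([-0.00103645, -0.00146563, -0.00154771,  0.00048272, -0.00011476,
        0.00026542]), 'tau': array([ 3.98865332e-04, -3.72315323e+01,  2.52408636e+01,  1.69428543e-02,
        5.60502735e-05, -5.20289198e-07]), 'eef_pos': array([ 0.18930903, -0.4621252 ,  0.25238633]), 'tool_rot': array([ 9.81165393e-01,  1.93166520e-01, -2.00794891e-04, -1.06135248e-03]), 'ft_force': array([-0.07201224, -0.61160942, -0.0257515 ]), 'ft_torque': array([ 0.01862298, -0.00555271, -0.01813881]), 'grasp_force': 0.0, 'grip_width': 0.08538104188796723}
top {'intrinsics': [[442.1567, 0.0, 320.6669], [0.0, 442.1567, 237.3075], [0.0, 0.0, 1.0]], 'camera_from_world': [[-0.0155, -0.9999, -0.0001, 0.0603], [-0.9946, 0.0154, -0.1028, 0.4585], [0.1028, -0.0015, -0.9947, 1.1676], [0.0, 0.0, 0.0, 1.0]]}
side {'intrinsics': [[576.116, 0.0, 334.2854], [0.0, 576.116, 241.8133], [0.0, 0.0, 1.0]], 'camera_from_world': [[-0.9797, -0.2004, 0.0091, 0.4566]
[... 930 characters left out ...]
3)]
drive 0.5 [272. 249.] 163 [array([438.58, 193.39]), array([43.22, 64.42]), np.float64(63.28)]
rest_large 0.63 [208. 261.] 577 [array([397.15, 361.35]), array([73.57, 67.81]), np.float64(89.11)]
rest_small 0.87 [204. 227.] 342 [array([497.03, 369.22]), array([55.47, 54.73]), np.float64(0.52)]
plate_stand 0.61 [451. 245.] 1763 [array([ 440.51, -298.69]), array([ 75.17, 184.61]), np.float64(77.2)]
job_tray 0.55 [385. 239.] 1815 [array([ 449.14, -118.68]), array([ 89.61, 157.  ]), np.float64(64.81)]
flux_tin 0.63 [326. 266.] 211 [array([386.42,  54.76]), array([40.31, 40.24]), np.float64(89.11)]
flux_tin 0.62 [269. 248.] 210 [array([443.24, 207.22]), array([62.76, 69.66]), np.float64(28.06)]
```

View pics/top0.png

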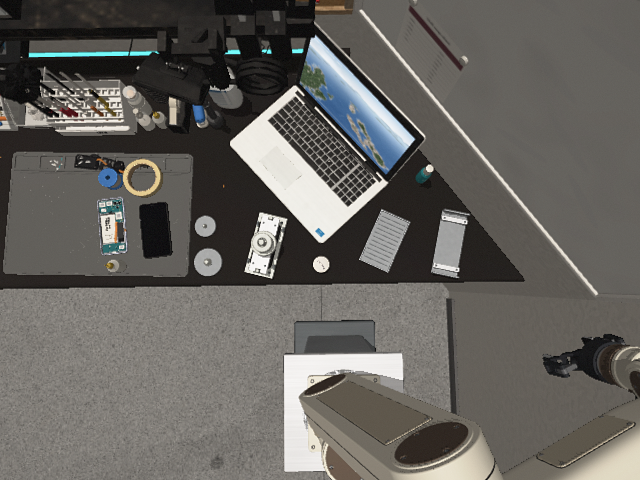

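View pics/side0.png

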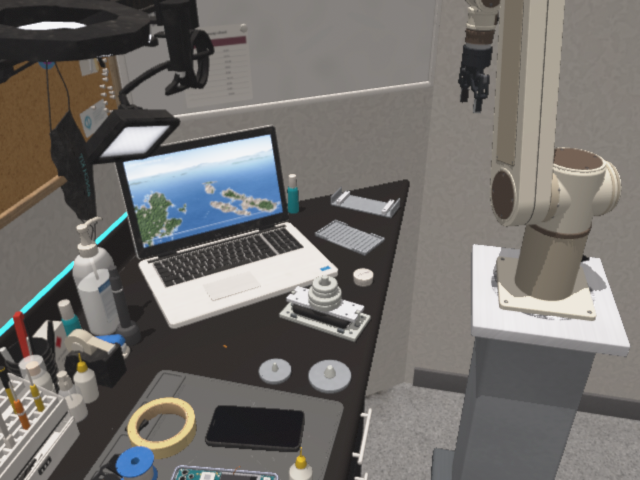

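Top view: jig at (262,246), small rest (205,226), large rest (208,262), tin (321,265), tray (385,240), stand (451,243). The laptop stands behind them. The side view agrees. I'll move over the jig and rests for a closer look.

```bash
python3 -m inch '[30,90,20,0,0,0.1,100, 60,180,40,0,0,0.2,100, 80,240,50,0,0,0.32,100, 80,240,50,0,0,0.44,100, 80,240,50,0,0,0.55,100, 80,240,50,0,0,0.66,100, 80,240,50,0,0,0.78,100, 80,240,50,0,0,0.83,100]'
python3 -m inch '[10,30,0,0,0,0.11,100, 20,60,0,0,0,0.22,100, 30,90,0,0,0,0.33,100, 40,120,0,0,0,0.44,100, 50,150,0,0,0,0.55,100, 60,180,0,0,0,0.66,100, 70,210,0,0,0,0.78,100, 80,240,0,0,0,0.83,100]'
python3 -m inch '[10,30,0,0,0,0.11,100, 20,60,0,0,0,0.22,100, 30,90,0,0,0,0.33,100, 40,120,0,0,0,0.44,100, 50,150,0,0,0,0.55,100, 60,180,0,0,0,0.66,100, 70,210,0,0,0,0.78,100, 80,240,0,0,0,0.83,100]'
python3 -m inch '[0,0,0,0,0,0,100, 0,0,0,0,0,0,100]'
cat >> h.py <<'E'
def axes(o):
    M=R.from_quat(o["tool_rot"]).as_matrix(); return np.degrees(np.arctan2(M[1,1],M[0,1])), np.round(M[:,2],4)
Z=dict(jig=.012,weight_small=.092,weight_large=.070,press_plate=.044,drive=.033,rest_large=.008,rest_small=.008,plate_stand=.0,job_tray=.008,flux_tin=.02)
def look(names,pic,zz={}):
    o=bot.get_obs(); K,T=cam("wrist"); im=bot.camera("wrist"); cv2.imwrite(f"pics/{pic}.png",im)
    print("t",round(o["clock"],2),"tcp",np.round(o["eef_pos"]*1000,1),"yaw,z",axes(o),"F",np.round(o["ft_force"],1))
    for n in names:
        z=zz.get(n,Z[n])
        for s in bot.silhouettes("wrist",n)[:2]:
            print(n,round(s["confidence"],2),np.round(s["uv"]),int(s["mask"].sum()),[np.round(a,1) for a in rect(K,T,s["mask"],z)])
    return K,T,im
E
python3 - <<'E'
from h import *
K,T,im=look(["jig","weight_small","rest_small","rest_large"],"w1")
for n,z in(("weight_small",.07),("rest_small",0),("rest_large",0),("jig",0)):
    for s in bot.spot_point("wrist",n)[:1]: print(n,s["confidence"],np.round(unproj(K,T,s["uv"],z)*1000,1))
E
```

```text
clock: 1.32
eef_pos: [0.2704, -0.2204, 0.3045]
tool_rot: [0.817, 0.577, 0.001, 0.001]
ft_force: [-0.3, -0.0, -0.4]
grip_width: 0.0855
grasp_force: 0.0
clock: 1.98
eef_pos: [0.3497, 0.0189, 0.3036]
tool_rot: [0.517, 0.856, 0.0, 0.001]
ft_force: [0.5, -0.3, -0.0]
grip_width: 0.0854
grasp_force: 0.0
clock: 2.65
eef_pos: [0.4297, 0.259, 0.3033]
tool_rot: [0.128, 0.992, 0.0, 0.0]
ft_force: [-0.4, -0.7, 0.3]
grip_width: 0.0853
grasp_force: 0.0
clock: 2.82
eef_pos: [0.4295, 0.2585, 0.3025]
tool_rot: [0.13, 0.992, -0.001, -0.001]
ft_force: [-0.8, -0.8, 0.3]
grip_width: 0.0852
grasp_force: 0.0
t 2.82 tcp [429.5 258.5 302.5] yaw,z (np.float64(75.05571869597718), array([-0.0012, -0.001 , -1.    ])) F [-0.8 -0.8  0.3]
jig 0.85 [296. 171.] 3367 [array([444. , 204.3]), array([ 78.7, 167.6]), np.float64(75.5)]
weight_small 0.58 [260. 227.] 2241 [array([442.4, 205.4]), array([48.3, 52.4]), np.float64(56.4)]
rest_small 0.92 [428. 223.] 2274 [array([498.8, 370. ]), array([58.3, 56.5]), np.float64(32.8)]
rest_large 0.78 [404. 130.] 4650 [array([400.8, 361.9]), array([74.7, 74.8]), np.float64(30.0)]
weight_small 0.85 [444.3 203.5  70. ]
rest_small 0.76 [500.1 369.1   0. ]
rest_large 0.91 [397.5 362.3   0. ]
```

View pics/w1.png

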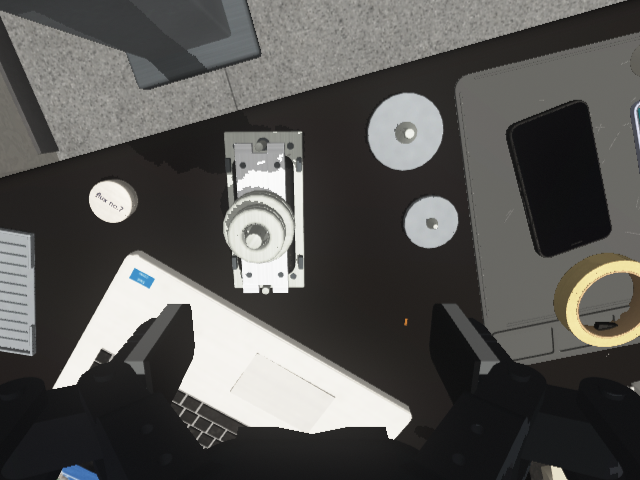

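The wrist view shows the stack at (258,230), small rest at (431,222), large rest at (405,131), tin at (113,201); the masks agree with this. I'll descend on the small weight.

```bash
python3 -m inch '[7,-27,-40,0,0,0,100, 14,-54,-80,0,0,0,100, 14,-54,-120,0,0,0,100, 14,-54,-150,0,0,0,100, 14,-54,-150,0,0,0,100]'
python3 - <<'E'
from h import *
K,T,im=look(["weight_small","weight_large","press_plate"],"w2")
E
```

```text
clock: 3.68
eef_pos: [0.4379, 0.1996, 0.146]
tool_rot: [0.132, 0.991, -0.004, -0.007]
ft_force: [-0.8, -1.2, -0.8]
grip_width: 0.0853
grasp_force: 0.0
t 3.68 tcp [437.9 199.6 146. ] yaw,z (np.float64(74.82762827694339), array([-0.014 , -0.0065, -0.9999])) F [-0.8 -1.2 -0.8]
weight_small 0.97 [327. 267.] 7261 [array([442.2, 204.9]), array([47.9, 53.4]), np.float64(73.4)]
weight_large 0.67 [320. 227.] 4091 [array([434.7, 204.4]), array([64.8, 54. ]), np.float64(83.9)]
press_plate 0.71 [323. 191.] 10588 [array([396.7, 216.6]), array([46.4, 51.9]), np.float64(74.8)]
```

View pics/w2.png

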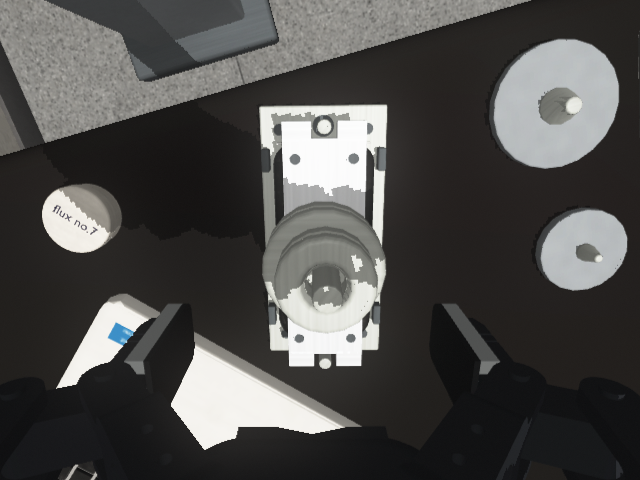

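The weights and post are at (325,275), centred between the fingers, with the dowels at (324,127) and (325,364). Next I descend, settle and close.

```bash
python3 -m inch '[0,1,-20,0,0,0,100, 0,1,-40,0,0,0,100, 0,1,-58,0,0,0,100, 0,1,-58,0,0,0,100, 0,1,-58,0,0,0,100, 0,1,-58,0,0,0,100]'
python3 -m inch '[0,0,0,0,0,0,40, 0,0,0,0,0,0,40, 0,0,0,0,0,0,40,0,0,0,0,0,0,40,0,0,0,0,0,0,40,0,0,0,0,0,0,40]'
```

```text
clock: 4.38
eef_pos: [0.4454, 0.2054, 0.0978]
tool_rot: [0.131, 0.991, 0.001, 0.002]
ft_force: [0.1, -0.9, 0.8]
grip_width: 0.0854
grasp_force: 0.0
clock: 4.88
eef_pos: [0.4441, 0.2044, 0.0968]
tool_rot: [0.131, 0.991, 0.0, 0.001]
ft_force: [-1.8, -1.4, 8.8]
grip_width: 0.0441
grasp_force: 59.9
```

```bash
python3 - <<'E'
from h import *
K,T,im=look(["weight_small"],"w3")
E
```

```text
t 4.88 tcp [444.1 204.4  96.8] yaw,z (np.float64(74.93266826163148), array([ 1.9e-03,  4.0e-04, -1.0e+00])) F [-1.8 -1.4  8.8]
weight_small 0.7 [307. 303.] 12674 [array([441.2, 205. ]), array([44.9, 55.3]), np.float64(76.4)]
```

View pics/w3.png

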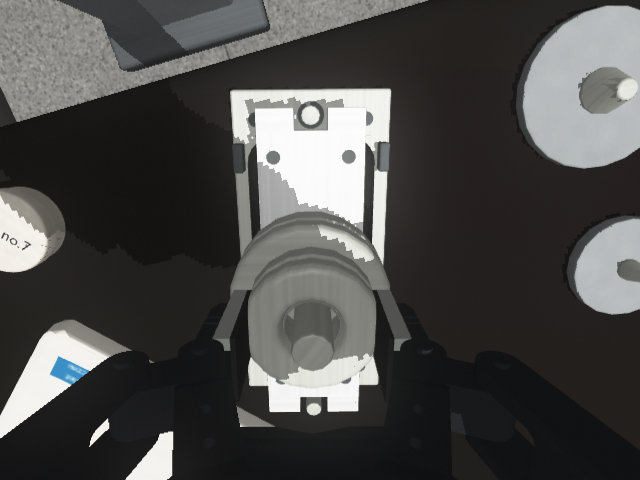

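The small weight sits squarely between the pads at (312,320). I'll lift it and carry it over the small rest.

```bash
python3 -m inch '[0,0,15,0,0,0,40, 0,0,35,0,0,0,40, 0,0,55,0,0,0,40, 10,25,60,0,0,0,40, 20,55,60,0,0,0,40, 30,85,60,0,0,0,40, 40,115,60,0,0,0,40, 48,140,60,0,0,0,40]'
python3 -m inch '[5,13,-20,0,0,0,40, 8,25,-45,0,0,0,40, 8,25,-75,0,0,0,40, 8,25,-75,0,0,0,40, 8,25,-75,0,0,0,40, 8,25,-75,0,0,0,40]'
python3 - <<'E'
from h import *
K,T,im=look(["weight_small","rest_small","weight_large"],"w4")
E
```

```text
clock: 5.65
eef_pos: [0.4917, 0.346, 0.1549]
tool_rot: [0.131, 0.991, -0.0, -0.0]
ft_force: [0.3, 0.7, -2.8]
grip_width: 0.0441
grasp_force: 62.0
clock: 6.15
eef_pos: [0.4997, 0.3692, 0.0811]
tool_rot: [0.131, 0.991, -0.0, 0.0]
ft_force: [0.4, 0.5, -1.8]
grip_width: 0.0442
grasp_force: 62.4
t 6.15 tcp [499.7 369.2  81.1] yaw,z (np.float64(74.92150357112045), array([ 0., -0., -1.])) F [ 0.4  0.5 -1.8]
weight_small 0.69 [310. 331.] 13855 [array([488.3, 372.1]), array([38.8, 47.7]), np.float64(74.9)]
rest_small 0.62 [314. 238.] 4901 [array([488.8, 374.4]), array([57.2, 37.1]), np.float64(71.4)]
```

View pics/w4.png

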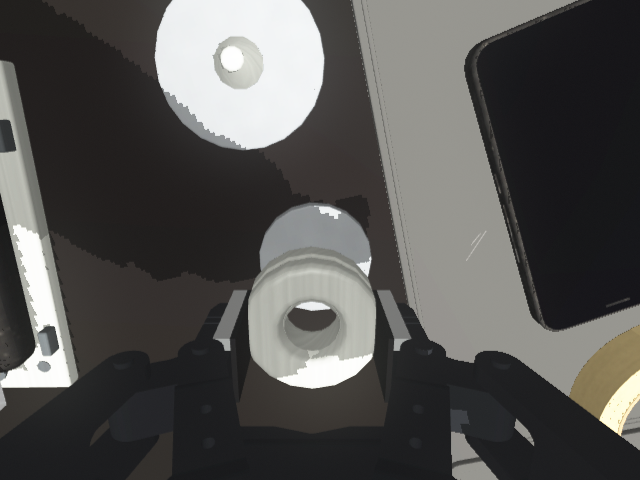

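The weight is held level over the small rest; both are centred near column 313. Lowering it now.

```bash
python3 -m inch '[0,1,-20,0,0,0,40, 0,1,-38,0,0,0,40, 0,1,-42,0,0,0,40, 0,1,-45,0,0,0,40, 0,1,-47,0,0,0,40, 0,1,-47,0,0,0,40, 0,1,-47,0,0,0,40]'
```

```text
clock: 6.93
eef_pos: [0.5003, 0.3708, 0.0351]
tool_rot: [0.131, 0.991, 0.001, 0.001]
ft_force: [-1.2, -1.5, 1.7]
grip_width: 0.0441
grasp_force: 62.8
```

```bash
python3 -m inch '[0,0,-1,0,0,0,40, 0,0,-1,0,0,0,60, 0,0,-1,0,0,0,85, 0,0,-1,0,0,0,100, 0,0,-1,0,0,0,100, 0,0,20,0,0,0,100, 0,0,60,0,0,0,100, -20,-40,100,0,0,0,100]'
python3 -m inch '[-15,-40,0,0,0,0,100, -30,-80,0,0,0,0,100, -36,-126,0,0,0,0,100, -36,-126,0,0,0,0,100, -36,-126,0,0,0,0,100]'
python3 - <<'E'
from h import *
K,T,im=look(["weight_small","weight_large","rest_large","rest_small","press_plate"],"w5",dict(weight_small=.030))
E
```

```text
clock: 7.6
eef_pos: [0.4883, 0.3467, 0.123]
tool_rot: [0.13, 0.992, 0.003, 0.002]
ft_force: [1.5, 0.4, 2.0]
grip_width: 0.0856
grasp_force: 0.0
clock: 8.02
eef_pos: [0.4491, 0.2142, 0.1214]
tool_rot: [0.133, 0.991, -0.0, -0.0]
ft_force: [0.9, -0.3, -0.6]
grip_width: 0.0854
grasp_force: 0.0
t 8.02 tcp [449.1 214.2 121.4] yaw,z (np.float64(74.72784689729797), array([-4.e-04, -4.e-04, -1.e+00])) F [ 0.9 -0.3 -0.6]
weight_small 0.77 [588. 254.] 6751 [array([496.5, 362.8]), array([53.1, 55.6]), np.float64(87.8)]
weight_small 0.34 [336. 189.] 1705 [array([416.5, 239. ]), array([ 5.4, 47.8]), np.float64(76.1)]
weight_large 0.85 [294. 245.] 11952 [array([443.2, 204.9]), array([64.6, 67.8]), np.float64(36.8)]
rest_large 0.63 [547.  84.] 16408 [array([400.7, 360.9]), array([77.5, 75. ]), np.float64(81.4)]
rest_large 0.49 [ 32. 214.] 4595 [array([393.7,  57.6]), array([41.1, 50.2]), np.float64(62.2)]
rest_small 0.93 [555. 230.] 2179 [array([489.3, 361.7]), array([38.7, 57.1]), np.float64(41.0)]
press_plate 0.86 [288. 191.] 15553 [array([397.5, 216.5]), array([46.2, 52.9]), np.float64(75.6)]
```

View pics/w5.png

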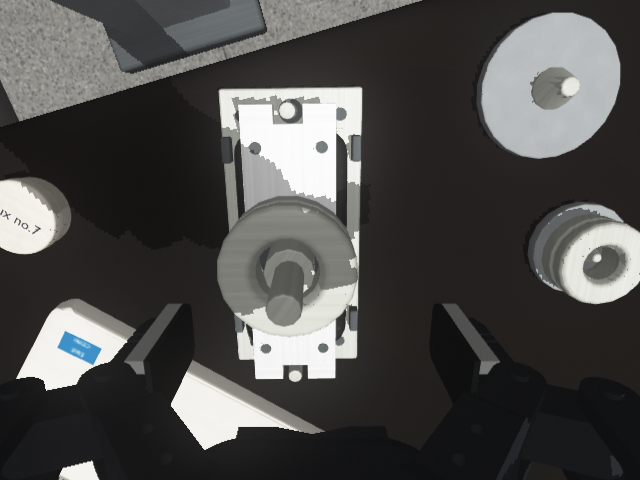

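The small weight sits on its rest at (598,255) with the peg visible in the bore. The large weight is at (288,265).

```bash
python3 -m inch '[-6,-9,-10,0,0,0,100, -6,-9,-30,0,0,0,100, -6,-9,-45,0,0,0,100, -6,-9,-51,0,0,0,100, -6,-9,-51,0,0,0,100, -6,-9,-51,0,0,0,100]'
python3 -m inch '[0,0,0,0,0,0,40, 0,0,0,0,0,0,40, 0,0,0,0,0,0,40,0,0,0,0,0,0,40,0,0,0,0,0,0,40]'
```

```text
clock: 8.82
eef_pos: [0.4438, 0.2081, 0.07]
tool_rot: [0.131, 0.991, -0.0, -0.0]
ft_force: [0.1, 0.1, 1.1]
grip_width: 0.0855
grasp_force: 0.0
clock: 9.23
eef_pos: [0.444, 0.2063, 0.0718]
tool_rot: [0.131, 0.991, -0.001, 0.001]
ft_force: [-2.3, -4.6, 9.1]
grip_width: 0.0609
grasp_force: 62.7
```

```bash
python3 -m inch '[0,0,12,0,0,0,40, 0,0,30,0,0,0,40, 0,0,50,0,0,0,40, 0,0,70,0,0,0,40, -5,20,75,0,0,0,40, -15,55,75,0,0,0,40, -25,90,75,0,0,0,40, -35,125,75,0,0,0,40]'
python3 -m inch '[-8,30,0,0,0,0,40, -8,31,-30,0,0,0,40, -8,31,-60,0,0,0,40, -8,31,-75,0,0,0,40, -8,31,-75,0,0,0,40, -8,31,-75,0,0,0,40]'
python3 - <<'E'
from h import *
K,T,im=look(["weight_large","rest_large"],"w6")
E
```

```text
clock: 9.9
eef_pos: [0.408, 0.3333, 0.1453]
tool_rot: [0.132, 0.991, -0.0, -0.0]
ft_force: [0.8, 0.2, -5.0]
grip_width: 0.0603
grasp_force: 66.6
clock: 10.4
eef_pos: [0.3996, 0.3628, 0.069]
tool_rot: [0.131, 0.991, -0.001, -0.001]
ft_force: [0.9, 0.3, -4.0]
grip_width: 0.0606
grasp_force: 67.4
t 10.4 tcp [399.6 362.8  69. ] yaw,z (np.float64(74.95223650092278), array([-0.0028, -0.0024, -1.    ])) F [ 0.9  0.3 -4. ]
weight_large 0.72 [311. 343.] 23822 [array([395.7, 363.7]), array([59.2, 68.3]), np.float64(75.0)]
rest_large 0.76 [312. 228.] 7781 [array([381.8, 367.7]), array([74.9, 38.4]), np.float64(73.8)]
```

View pics/w6.png

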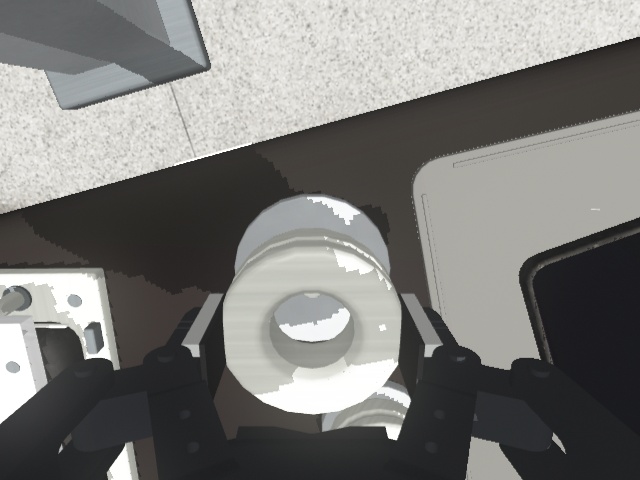

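The large weight is level over its rest, with the peg tip showing in the bore at (312,294). Lowering.

```bash
python3 -m inch '[0,0,-12,0,0,0,40, 0,0,-22,0,0,0,40, 0,0,-27,0,0,0,40, 0,0,-30,0,0,0,40, 0,0,-32,0,0,0,40, 0,0,-33,0,0,0,40, 0,0,-33,0,0,0,40]'
```

```text
clock: 11.13
eef_pos: [0.4008, 0.3636, 0.0371]
tool_rot: [0.131, 0.991, 0.0, 0.0]
ft_force: [0.1, -0.2, -5.7]
grip_width: 0.0608
grasp_force: 67.3
```

```bash
python3 -m inch '[0,0,-1,0,0,0,40, 0,0,-2,0,0,0,40, 0,0,-2,0,0,0,40, 0,0,-2,0,0,0,40]'
```

```text
clock: 11.47
eef_pos: [0.401, 0.3639, 0.036]
tool_rot: [0.131, 0.991, 0.001, 0.0]
ft_force: [-1.3, -0.9, 2.8]
grip_width: 0.0605
grasp_force: 68.0
```

```bash
python3 -m inch '[0,0,0,0,0,0,60, 0,0,0,0,0,0,85, 0,0,0,0,0,0,100, 0,0,0,0,0,0,100, 0,0,20,0,0,0,100, 0,0,55,0,0,0,100, 5,-25,85,0,0,0,100, 15,-60,105,0,0,0,100]'
python3 -m inch '[10,-35,0,0,0,0,100, 20,-70,0,0,0,0,100, 26,-97,0,0,0,0,100, 26,-97,0,0,0,0,100, 26,-97,0,0,0,0,100]'
python3 - <<'E'
from h import *
K,T,im=look(["weight_large","press_plate","rest_large","jig"],"w7",dict(weight_large=.034))
for s in bot.spot_point("wrist","press_plate")[:1]: print(s["confidence"],unproj(K,T,s["uv"],.033))
E
```

```text
clock: 12.13
eef_pos: [0.4166, 0.3061, 0.143]
tool_rot: [0.129, 0.992, 0.002, 0.002]
ft_force: [1.8, 0.4, 0.3]
grip_width: 0.0851
grasp_force: 0.0
clock: 12.55
eef_pos: [0.4422, 0.2054, 0.1403]
tool_rot: [0.133, 0.991, 0.0, 0.0]
ft_force: [0.1, 0.1, -1.2]
grip_width: 0.0857
grasp_force: 0.0
t 12.55 tcp [442.2 205.4 140.3] yaw,z (np.float64(74.75515778366294), array([ 5.e-04,  6.e-04, -1.e+00])) F [ 0.1  0.1 -1.2]
weight_large 0.92 [582.  97.] 12733 [array([401.3, 358. ]), array([74.6, 64.3]), np.float64(74.7)]
press_plate 0.72 [312. 234.] 20043 [array([445.1, 204.8]), array([ 47.1, 151.8]), np.float64(75.4)]
press_plate 0.35 [550. 229.] 1901 [array([472.9, 342.4]), array([33.7, 49. ]), np.float64(40.0)]
rest_large 0.94 [546.  99.] 4278 [array([396.5, 347.3]), array([49. , 75.6]), np.float64(73.6)]
jig 0.93 [308. 129.] 9261 [array([443.9, 204.6]), array([ 79.4, 167.8]), np.float64(75.7)]
0.81 [0.44352026 0.20563557 0.033     ]
```

View pics/w7.png

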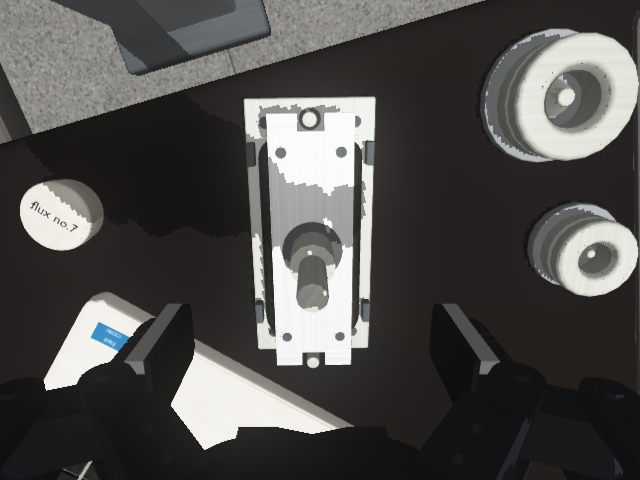

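Both weights are seated, with the pegs in their bores at (565,97) and (592,253). The plate post is at (311,285), so I'll grip it.

```bash
python3 -m inch '[2,0,-20,0,0,0,100, 2,0,-40,0,0,0,100, 2,0,-46,0,0,0,100, 2,0,-46,0,0,0,60, 2,0,-46,0,0,0,30, 2,0,-46,0,0,0,30]'
python3 -m inch '[0,0,0,0,0,0,0, 0,0,0,0,0,0,0, 0,0,0,0,0,0,0,0,0,0,0,0,0,0,0,0,0,0,0,0,0,0,0,0,0,0,0,0,0,0,0,0,0,0,0]'
```

```text
clock: 13.35
eef_pos: [0.4442, 0.2071, 0.0949]
tool_rot: [0.131, 0.991, 0.0, 0.001]
ft_force: [0.2, -0.4, -0.7]
grip_width: 0.0514
grasp_force: 0.0
clock: 13.93
eef_pos: [0.444, 0.2066, 0.0947]
tool_rot: [0.131, 0.991, 0.0, 0.0]
ft_force: [-0.0, -2.3, 4.7]
grip_width: 0.0125
grasp_force: 58.5
```

```bash
python3 -m inch '[0,0,8,0,0,0,0, 0,0,18,0,0,0,0, 0,0,30,0,0,0,0, 0,0,50,0,0,0,0, -3,0,75,0,0,0,0, -8,-10,100,0,0,0,0, -14,-30,125,0,0,0,0, -20,-60,150,0,0,0,0]'
python3 -m inch '[-5,-35,0,0,0,0,0, -10,-70,0,0,0,0,0, -10,-105,0,0,0,0,0, -10,-140,0,0,0,0,0, -10,-175,0,0,0,0,0, -10,-210,0,0,0,0,0, -10,-245,0,0,0,0,0, -10,-280,0,0,0,0,0]'
python3 -m inch '[0,-20,0,0,0,0,0, 0,-30,0,0,0,0,0, 0,-30,0,0,0,0,0, 0,-30,0,0,0,0,0]'
python3 - <<'E'
from h import *
K,T,im=look(["plate_stand","job_tray","press_plate"],"w8",dict(press_plate=.245-.051,plate_stand=0))
for n in("plate_stand","job_tray"):
  for s in bot.spot_point("wrist",n)[:1]: print(n,s["confidence"],unproj(K,T,s["uv"],0))
E
```

```text
clock: 14.6
eef_pos: [0.4232, 0.1474, 0.2455]
tool_rot: [0.129, 0.992, 0.0, -0.0]
ft_force: [0.6, -0.4, -1.5]
grip_width: 0.0123
grasp_force: 58.7
clock: 15.27
eef_pos: [0.413, -0.1349, 0.2446]
tool_rot: [0.131, 0.991, 0.0, 0.0]
ft_force: [1.5, 0.7, -2.5]
grip_width: 0.0125
grasp_force: 58.9
clock: 15.6
eef_pos: [0.4133, -0.1631, 0.2441]
tool_rot: [0.131, 0.991, 0.001, -0.0]
ft_force: [-0.4, 0.7, -1.8]
grip_width: 0.0123
grasp_force: 58.9
t 15.6 tcp [ 413.3 -163.1  244.1] yaw,z (np.float64(74.89226065298989), array([-5.0e-04,  1.2e-03, -1.0e+00])) F [-0.4  0.7 -1.8]
plate_stand 0.89 [182. 259.] 13996 [array([ 447.8, -302.7]), array([ 81.6, 193.5]), np.float64(77.7)]
job_tray 0.98 [387. 209.] 8342 [array([ 457.9, -107.9]), array([ 60.8, 151.7]), np.float64(65.3)]
press_plate 0.77 [308. 220.] 23092 [array([ 413.6, -163.7]), array([ 46. , 149.2]), np.float64(75.4)]
plate_stand 0.81 [ 4.42679733e-01 -2.93742630e-01 -5.55111512e-17]
job_tray 0.79 [ 0.45316679 -0.12117555  0.        ]
```

View pics/w8.png

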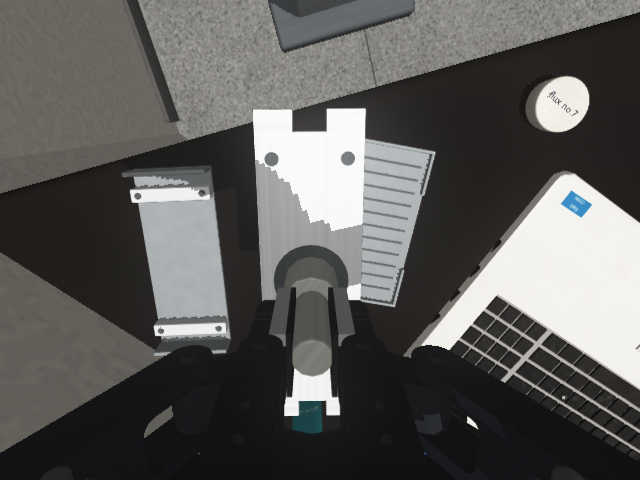

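Plate held level with its post at (311,350). Stand rails have screws at (137,196), (201,192), (161,330) and (221,328). The tray's right corners are at (435,152) and (394,305).

```bash
python3 - <<'E'
from h import *
K,T=cam("wrist"); f=lambda u,v,z:unproj(K,T,(u,v),z)[:2]*1000
a=[f(137,196,.018),f(201,192,.018),f(161,330,.018),f(221,328,.018)]
n=(a[0]+a[1])/2; fr=(a[2]+a[3])/2; d=fr-n
print(np.round(a,1),"c",(n+fr)/2,"len",np.linalg.norm(d),"yaw",np.degrees(np.arctan2(d[1],d[0])))
for p,q in((a[0],a[1]),(a[2],a[3])): e=p-q; print(np.linalg.norm(e),np.degrees(np.arctan2(e[1],e[0])))
b=[f(123,173,.027),f(211,168,.027)];e=b[0]-b[1];print("lip",b,np.linalg.norm(e),np.degrees(np.arctan2(e[1],e[0])))
b=[f(435,152,.008),f(394,305,.008)];e=b[1]-b[0];print("tray edge",b,np.linalg.norm(e),np.degrees(np.arctan2(e[1],e[0])))
for m in ("plate_stand",):
    s=bot.silhouettes("wrist",m)[0]["mask"].astype(np.uint8)
im=cv2.imread("pics/w8.png"); cv2.imwrite("pics/c8.png",cv2.resize(im[150:370,110:250],None,fx=3.5,fy=2.7,interpolation=cv2.INTER_CUBIC))
E
```

```text
[[ 371.2 -308.7]
 [ 382.3 -253.6]
 [ 499.9 -336. ]
 [ 512.8 -279.4]] c [ 441.56623655 -294.42585676] len 132.27744615540016 yaw -11.560188464531745
56.208678698548326 -101.37180325539042
58.11245299197738 -102.8487711181959
lip [array([ 349.26569509, -308.37413816]), array([ 364.32551668, -235.96690109])] 73.95678606971877 -101.74931327937367
tray edge [array([402.70679548, -48.32720418]), array([ 537.40637846, -112.38167841])] 149.15412606642056 -25.43276069710394
```

View pics/c8.png

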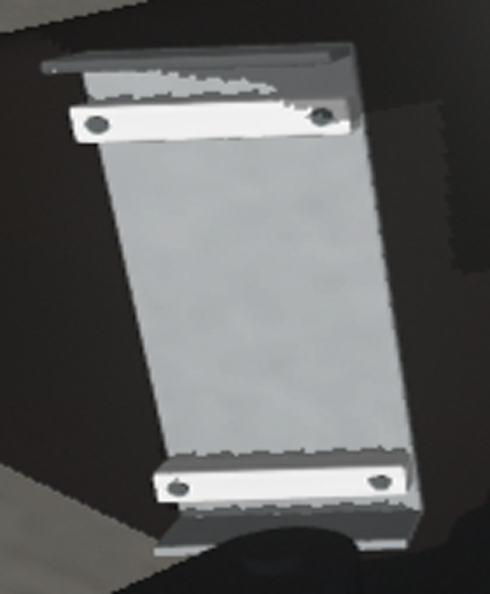

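Stand centre is (441.6, -294.4) with yaw about -11.8°. The plate needs a +0.05 rad turn.

```bash
python3 -m inch '[7,-33,0,0,0,0.01,0, 14,-66,0,0,0,0.03,0, 21,-99,-10,0,0,0.05,0, 28,-131,-40,0,0,0.05,0, 28,-131,-75,0,0,0.05,0, 28,-131,-110,0,0,0.05,0, 28,-131,-135,0,0,0.05,0, 28,-131,-135,0,0,0.05,0]'
python3 -m inch '[0,0,0,0,0,0,0, 0,0,0,0,0,0,0, 0,0,0,0,0,0,0]'
python3 - <<'E'
from h import *
K,T,im=look(["press_plate","plate_stand"],"w9",dict(press_plate=.109-.0507,plate_stand=.027))
E
```

```text
clock: 16.62
eef_pos: [0.4378, -0.2917, 0.1031]
tool_rot: [0.106, 0.994, 0.003, -0.006]
ft_force: [-1.1, 0.5, -2.7]
grip_width: 0.012
grasp_force: 59.3
clock: 16.87
eef_pos: [0.4435, -0.2953, 0.1117]
tool_rot: [0.106, 0.994, -0.001, 0.002]
ft_force: [0.3, -0.2, -1.8]
grip_width: 0.0126
grasp_force: 59.3
t 16.87 tcp [ 443.5 -295.3  111.7] yaw,z (np.float64(77.84329809182063), array([ 0.0042, -0.0028, -1.    ])) F [ 0.3 -0.2 -1.8]
press_plate 0.92 [307. 221.] 23068 [array([ 445.7, -296.5]), array([ 46.7, 152.2]), np.float64(78.4)]
plate_stand 0.81 [314. 110.] 9087 [array([ 414.2, -288.1]), array([ 69.9, 122.5]), np.float64(79.0)]
```

View pics/w9.png

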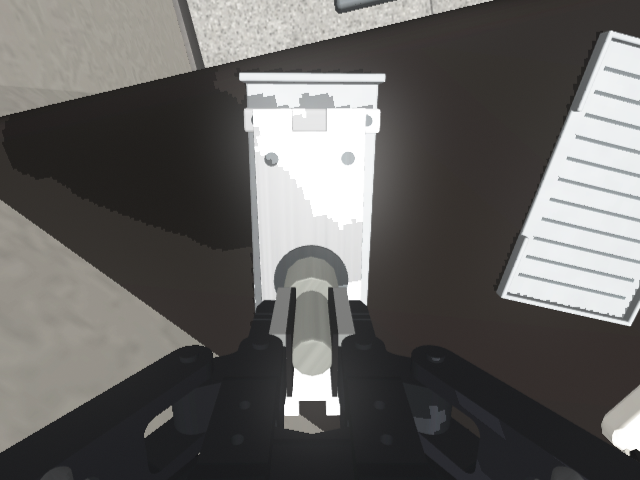

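Near lip is at (240–385, 77) and near rail at (245–380, 120); the plate is over the stand. Checking numerically.

```bash
python3 - <<'E'
from h import *
K,T=cam("wrist"); f=lambda u,v,z:unproj(K,T,(u,v),z)[:2]*1000
l=f(245,120,.018),f(380,119,.018); print("rail",l,np.linalg.norm(l[0]-l[1]),np.degrees(np.arctan2(*(l[1]-l[0])[::-1])),"mid",(l[0]+l[1])/2)
p=f(240,74,.027),f(385,74,.027); print("lip outer",p,np.linalg.norm(p[0]-p[1]),np.degrees(np.arctan2(*(p[1]-p[0])[::-1])),"mid",(p[0]+p[1])/2)
c=np.array([441.6,-294.4]);a=np.radians(-11.8);x=np.array([np.cos(a),np.sin(a)])
print("exp rail mid",c-66*x,"exp lip outer",c-88*x)
o=bot.get_obs()["eef_pos"]*1000;t=np.radians(78.2-90)
print("tcp",o,"plate near end",o[:2]-75*np.array([np.cos(t),np.sin(t)]))
q=f(253,108,o[2]/1000-.0507),f(371,108,o[2]/1000-.0507);print("plate end seen",(q[0]+q[1])/2,np.linalg.norm(q[0]-q[1]))
E
```

```text
rail (array([ 368.43034155, -313.9714235 ]), array([ 382.4721971 , -246.65724844])) 68.76315780666559 78.21697177043934 mid [ 375.45126933 -280.31433597]
lip outer (array([ 347.80699776, -309.43738759]), array([ 362.29831525, -242.3997694 ])) 68.58600830518127 77.80222794890477 mid [ 355.0526565 -275.9185785]
exp rail mid [ 376.99475234 -280.90326058] exp lip outer [ 355.45966979 -276.40434744]
tcp [ 442.8917495  -295.07365188  111.1443222 ] plate near end [ 369.47669534 -279.73644799]
plate end seen [ 370.27753829 -279.4381476 ] 47.79089781440015
```

```bash
python3 -m inch '[-1,0.5,-12,0,0,0,0, -1,0.5,-22,0,0,0,0, -1,0.5,-27,0,0,0,0, -1,0.5,-30,0,0,0,0, -1,0.5,-30,0,0,0,0, -1,0.5,-30,0,0,0,0]'
```

```text
clock: 17.52
eef_pos: [0.4407, -0.294, 0.0791]
tool_rot: [0.106, 0.994, 0.0, -0.0]
ft_force: [-0.0, -0.6, -2.0]
grip_width: 0.0122
grasp_force: 59.4
```

```bash
python3 -m inch '[0,0,-1,0,0,0,0, 0,0,-2,0,0,0,0, 0,0,-3,0,0,0,0, 0,0,-3,0,0,0,0, 0,0,-3,0,0,0,0]'
```

```text
clock: 17.93
eef_pos: [0.4409, -0.2943, 0.0767]
tool_rot: [0.106, 0.994, -0.0, 0.0]
ft_force: [-0.8, -0.3, 2.4]
grip_width: 0.0129
grasp_force: 59.7
```

```bash
python3 -m inch '[0,0,0,0,0,0,15, 0,0,0,0,0,0,40, 0,0,0,0,0,0,100, 0,0,0,0,0,0,100, 0,0,0,0,0,0,100, 0,0,0,0,0,0,100, 0,0,40,0,0,0,100, 0,0,80,0,0,0,100]'
python3 -m inch '[0,20,30,0,0,0,100, 0,30,60,0,0,0,100, 0,30,60,0,0,0,100, 0,30,60,0,0,0,100]'
python3 - <<'E'
from h import *
K,T,im=look(["press_plate","plate_stand","job_tray"],"w10",dict(press_plate=.026,plate_stand=.027))
E
```

```text
clock: 18.6
eef_pos: [0.4385, -0.2925, 0.1541]
tool_rot: [0.106, 0.994, 0.002, -0.004]
ft_force: [0.4, 0.4, 0.2]
grip_width: 0.0853
grasp_force: 0.0
clock: 18.93
eef_pos: [0.442, -0.2642, 0.2183]
tool_rot: [0.106, 0.994, -0.001, 0.002]
ft_force: [-0.3, 0.7, 0.1]
grip_width: 0.0856
grasp_force: 0.0
t 18.93 tcp [ 442.  -264.2  218.3] yaw,z (np.float64(77.86670976261661), array([ 0.0045, -0.0028, -1.    ])) F [-0.3  0.7  0.1]
press_plate 0.79 [274. 206.] 10343 [array([ 441.6, -294.9]), array([ 47.6, 150.1]), np.float64(78.4)]
plate_stand 0.68 [302. 193.] 7701 [array([ 441.2, -295.4]), array([ 69.5, 176.5]), np.float64(77.4)]
job_tray 0.91 [486. 171.] 19481 [array([ 451.7, -120.5]), array([ 87.9, 152.1]), np.float64(64.6)]
```

View pics/w10.png

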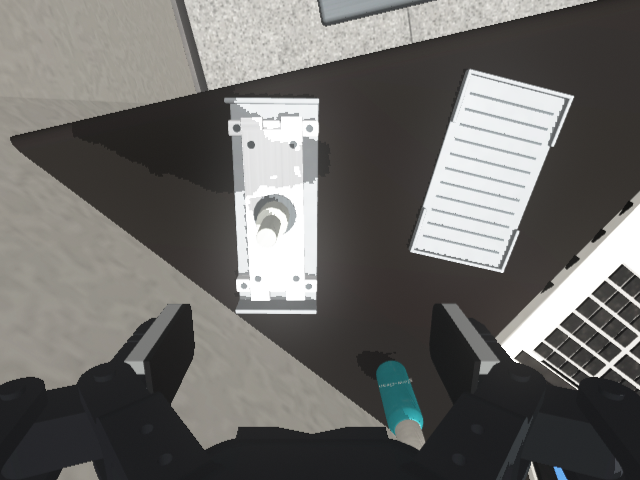

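The plate is parked at (441.6, -294.9) and the stand is at (441.2, -295.4). They're square to within about 1°. The tray's corners are at (468,70), (573,97), (503,272) and (411,252). Going back to the drive.

```bash
python3 -m inch '[-4,35,0,0,0,0,100, -8,70,0,0,0,0,100, -12,105,0,0,0,0,100, -16,140,0,0,0,0,100, -20,175,0,0,0,0,100, -20,210,0,0,0,-0.02,100, -20,245,0,0,0,-0.04,100, -20,280,0,0,0,-0.04,100]'
python3 -m inch '[4,35,0,0,0,0,100, 8,70,0,0,0,0,100, 12,105,0,0,0,0,100, 16,140,0,0,0,0,100, 20,175,-20,0,0,0,100, 22,189,-45,0,0,0,100, 22,189,-60,0,0,0,100, 22,189,-60,0,0,0,100]'
python3 -m inch '[0,0,0,0,0,0,100, 0,0,0,0,0,0,100]'
python3 - <<'E'
from h import *
K,T,im=look(["drive","jig","flux_tin"],"w11")
E
```

```text
clock: 19.8
eef_pos: [0.4196, 0.0172, 0.2148]
tool_rot: [0.127, 0.992, -0.0, -0.001]
ft_force: [-0.0, -0.4, 0.4]
grip_width: 0.0852
grasp_force: 0.0
clock: 20.47
eef_pos: [0.4395, 0.2045, 0.151]
tool_rot: [0.125, 0.992, -0.003, -0.004]
ft_force: [-0.9, -0.8, -0.8]
grip_width: 0.0854
grasp_force: 0.0
clock: 20.63
eef_pos: [0.4428, 0.2045, 0.1562]
tool_rot: [0.127, 0.992, -0.0, -0.0]
ft_force: [1.0, -0.2, -0.4]
grip_width: 0.0853
grasp_force: 0.0
t 20.63 tcp [442.8 204.5 156.2] yaw,z (np.float64(75.45986825608676), array([-6.e-04, -4.e-04, -1.e+00])) F [ 1.  -0.2 -0.4]
drive 0.92 [309. 220.] 17155 [array([442.4, 204.9]), array([ 59.1, 122.9]), np.float64(75.4)]
drive 0.2 [316. 131.] 10510 [array([444.9, 204.2]), array([ 71.9, 167. ]), np.float64(75.5)]
jig 0.81 [312. 129.] 10430 [array([450.5, 202.9]), array([ 78.3, 181.1]), np.float64(75.7)]
jig 0.5 [ 76. 204.] 4189 [array([389.4,  55.1]), array([44.6, 53.7]), np.float64(11.2)]
flux_tin 0.6 [ 78. 202.] 4096 [array([389.3,  60. ]), array([43.1, 51.2]), np.float64(8.1)]
```

View pics/w11.png

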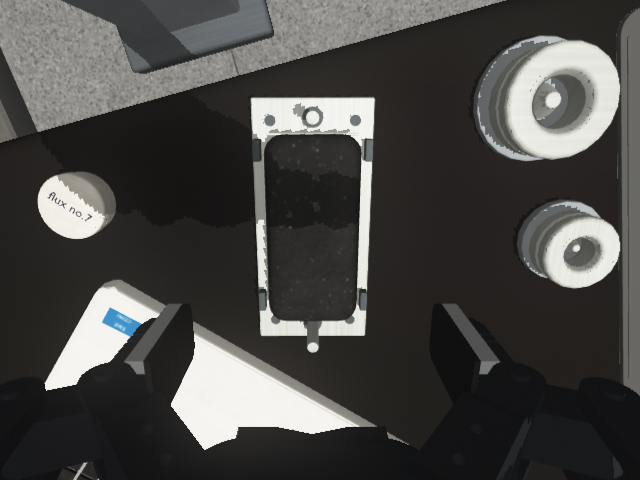

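The drive sits on the bed at (312,228), aligned with the tool, and its middle sides are clear. Descending.

```bash
python3 -m inch '[0,0,-35,0,0,0,100, 0,0,-70,0,0,0,100, 0,0,-100,0,0,0,100, 0,0,-112,0,0,0,100, 0,0,-117,0,0,0,100, 0,0,-117,0,0,0,100, 0,0,-117,0,0,0,100, 0,0,-117,0,0,0,100]'
python3 -m inch '[0,0,0,0,0,0,40, 0,0,0,0,0,0,40, 0,0,0,0,0,0,40,0,0,0,0,0,0,40,0,0,0,0,0,0,40]'
```

```text
clock: 21.5
eef_pos: [0.4441, 0.2056, 0.0407]
tool_rot: [0.126, 0.992, 0.001, 0.001]
ft_force: [0.5, 0.1, 0.0]
grip_width: 0.0851
grasp_force: 0.0
clock: 21.92
eef_pos: [0.4435, 0.2052, 0.0409]
tool_rot: [0.126, 0.992, 0.001, 0.001]
ft_force: [-1.3, -1.5, 9.1]
grip_width: 0.0564
grasp_force: 62.7
```

```bash
python3 -m inch '[0,0,8,0,0,0,40, 0,0,22,0,0,0,40, 0,0,45,0,0,0,40, 0,0,75,0,0,0,40, -5,-15,95,0,0,0,40, -10,-45,100,0,0,0,40, -15,-80,100,0,0,-0.03,40, -15,-115,100,0,0,-0.08,40]'
python3 -m inch '[0,-35,0,0,0,-0.04,40, 3,-70,0,0,0,-0.08,40, 8,-105,0,0,0,-0.11,40, 14,-140,0,0,0,-0.11,40, 19,-175,0,0,0,-0.11,40, 23,-205,0,0,0,-0.11,40, 23,-210,0,0,0,-0.11,40, 23,-210,0,0,0,-0.11,40]'
python3 -m inch '[0,0,-25,0,0,0,40, 0,0,-40,0,0,0,40, 0,0,-40,0,0,0,40, 0,0,-40,0,0,0,40]'
python3 - <<'E'
from h import *
K,T,im=look(["drive","job_tray"],"w12",dict(drive=.1-.0079))
E
```

```text
clock: 22.58
eef_pos: [0.4268, 0.0894, 0.1401]
tool_rot: [0.165, 0.986, 0.0, 0.0]
ft_force: [1.0, -0.1, -2.8]
grip_width: 0.0562
grasp_force: 64.6
clock: 23.25
eef_pos: [0.4505, -0.1217, 0.1392]
tool_rot: [0.222, 0.975, 0.0, 0.0]
ft_force: [-0.3, 0.4, -2.8]
grip_width: 0.0563
grasp_force: 64.7
clock: 23.58
eef_pos: [0.4495, -0.1185, 0.0986]
tool_rot: [0.219, 0.976, 0.0, -0.002]
ft_force: [-0.1, 1.0, -2.0]
grip_width: 0.0563
grasp_force: 64.7
t 23.58 tcp [ 449.5 -118.5   98.6] yaw,z (np.float64(64.72406255716785), array([-0.003 ,  0.0012, -1.    ])) F [-0.1  1.  -2. ]
drive 0.59 [308. 280.] 45014 [array([ 441.6, -114.8]), array([ 56.2, 108. ]), np.float64(64.7)]
job_tray 0.7 [311. 131.] 6063 [array([390.9, -90.3]), array([86.5, 17.7]), np.float64(64.7)]
```

View pics/w12.png

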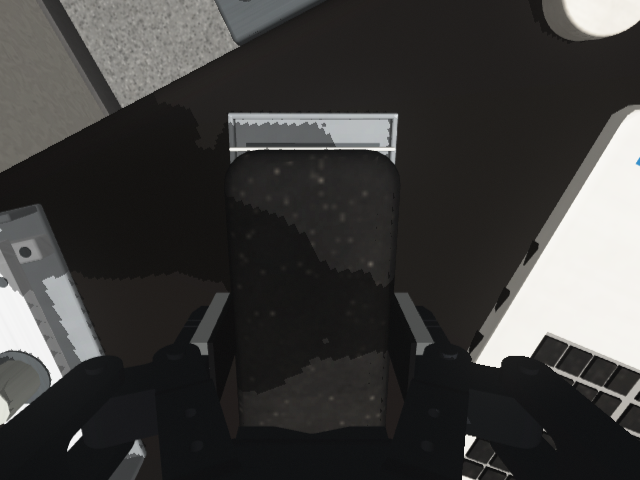

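Drive is level and square over the tray; the tray's near corners are at (228,114) and (398,114). Computing the offset.

```bash
python3 - <<'E'
from h import *
K,T=cam("wrist"); f=lambda u,v,z:unproj(K,T,(u,v),z)[:2]*1000
a,b=f(228,114,.008),f(398,114,.008);e=b-a;t=np.arctan2(e[1],e[0])-np.pi/2
x=np.array([np.cos(t),np.sin(t)])
print(np.linalg.norm(e),np.degrees(t),"tray c",(a+b)/2+76*x)
o=bot.get_obs()["eef_pos"]*1000; z=(o[2]-7.9)/1000
a,b=f(227,165,z),f(399,165,z);m=f(313,150,z);print("drive w",np.linalg.norm(b-a),"drive c",m+63*x,"tcp",o)
E
```

```text
85.95457261516846 -25.321045540514987 tray c [ 455.61094135 -120.49708222]
drive w 54.43537623037899 drive c [ 453.2131422  -119.74191659] tcp [ 451.55049883 -119.46457758  100.25300106]
```

```bash
python3 -m inch '[1,-1,-30,0,0,0,40, 1,-1,-50,0,0,0,40, 1,-1,-60,0,0,0,40, 1,-1,-65,0,0,0,40, 1,-1,-67,0,0,0,40, 1,-1,-67,0,0,0,40, 1,-1,-67,0,0,0,40]'
```

```text
clock: 24.32
eef_pos: [0.4527, -0.1211, 0.0331]
tool_rot: [0.22, 0.976, -0.0, 0.001]
ft_force: [0.4, 0.4, -3.0]
grip_width: 0.0563
grasp_force: 64.7
```

```bash
python3 -m inch '[0,0,-1,0,0,0,40, 0,0,-2,0,0,0,40, 0,0,-2,0,0,0,40, 0,0,-2,0,0,0,40]'
```

```text
clock: 24.65
eef_pos: [0.4528, -0.1212, 0.0319]
tool_rot: [0.22, 0.976, 0.0, 0.002]
ft_force: [-2.1, 0.5, 7.3]
grip_width: 0.056
grasp_force: 66.0
```

Contact. Release, retreat and inspect.

```bash
python3 -m inch '[0,0,0,0,0,0,60, 0,0,0,0,0,0,80, 0,0,0,0,0,0,100, 0,0,0,0,0,0,100, 0,0,20,0,0,0,100, 0,0,60,0,0,0,100, 0,0,100,0,0,0,100, 0,20,140,0,0,0,100]'
python3 -m inch '[-10,20,30,0,0,0,100, -20,30,60,0,0,0,100, -20,30,90,0,0,0,100, -20,30,90,0,0,0,100, -20,30,90,0,0,0,100, -20,30,90,0,0,0,100]'
python3 - <<'E'
from h import *
K,T,im=look(["drive","job_tray","press_plate","plate_stand","flux_tin"],"w13",dict(drive=.024,press_plate=.026,plate_stand=.027))
E
```

```text
clock: 25.32
eef_pos: [0.4517, -0.104, 0.1691]
tool_rot: [0.221, 0.975, -0.001, 0.0]
ft_force: [1.6, -0.1, -0.4]
grip_width: 0.0855
grasp_force: 0.0
clock: 25.82
eef_pos: [0.4315, -0.0723, 0.2569]
tool_rot: [0.22, 0.976, -0.0, -0.0]
ft_force: [-0.4, -0.1, -1.3]
grip_width: 0.0855
grasp_force: 0.0
t 25.82 tcp [431.5 -72.3 256.9] yaw,z (np.float64(64.6297139982762), array([-3.e-04, -0.e+00, -1.e+00])) F [-0.4 -0.1 -1.3]
drive 0.69 [273. 231.] 8070 [array([ 452.1, -120. ]), array([ 58.7, 123. ]), np.float64(64.6)]
job_tray 0.62 [305. 206.] 5183 [array([ 452.1, -119.5]), array([ 85.6, 152.3]), np.float64(64.6)]
press_plate 0.95 [ 98. 294.] 6566 [array([ 430.6, -295.5]), array([ 79.2, 141.4]), np.float64(58.9)]
flux_tin 0.71 [425.  89.] 2412 [array([389.9,  53.6]), array([43.7, 44.9]), np.float64(21.0)]
```

View pics/w13.png

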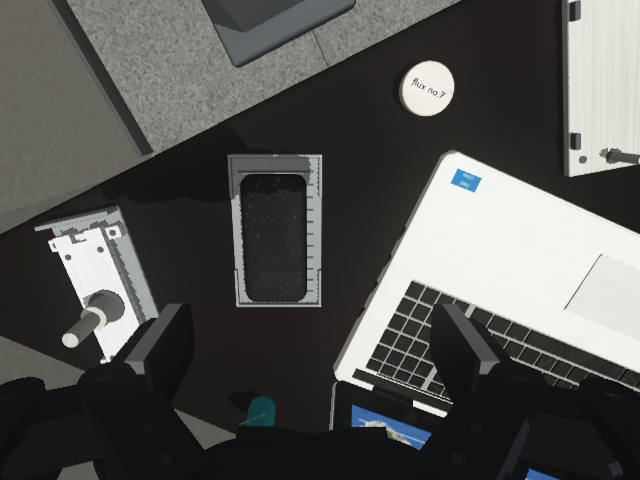

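The drive at (274,238) lies flat, square and centred in the tray, and the plate is still parked. The tin at (427,88) hasn't moved. Handing in.

```bash
python3 -c "
from workcell import bot; print(bot.job_done())"
```

```text
the job is handed in; nothing more can be done
None
```

The jig is unloaded in the order asked and the job was handed in at about 26 s: both weights on their rests, the plate parked on its stand, the drive flat in the tray, and the white tin left where it stood.

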